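# Point out the stray vial and its empty rack pocket

### The arm

A 6-joint arm with a two-finger parallel gripper is mounted at the origin on a cart in front of the work surface, level with it; the furniture and walls round the work are solid. World frame = base frame: x ahead of the robot, y to its left, z up, the work surface at z = 0. Lengths are in mm, angles in degrees, forces in N, time in s.
With the tool pointing down it reaches from about 400 to 825 mm from the base axis. Payload 7 kg.
Tool frame: the origin (TCP) lies on the centre line of the jaws, within the pads' length; the fingertips stand 17 mm ahead of it and the grasp point (between the pads) lies 2 mm behind it; z points along the fingers, y is the direction in which the jaws open and shut (so a half turn about z gives the same grasp; the last joint's range is limited). The gripper opens to 85 mm and grips with 20 to 120 N. Pads are 22 mm wide; open, the fingers measure 114 mm over their backs; the gripper's body (76 mm by 85 mm) begins 54 mm behind the grasp point. The pads swing forward as they close: fully open they stand 13 mm farther back than shut.
Start: joints at [-56.832, 20.546, 0.682, 0, -70.136, -16.507], TCP at [193.509, -646.645, 248.302] pointing down, gripper open.
Joint ranges: [-176.03, 176.03], [-82.01, 121.73], [-58.28, 71.71], [-173.87, 95.51], [-174.79, -0.11], [-173.66, 173.66]. Speed limits (degrees/s): [136.94, 136.94, 172.46, 180, 180, 180].

### API

Orientations are given as [roll, pitch, yaw] about the fixed x, y, z axes, in that order (R = Rz(yaw) Ry(pitch) Rx(roll)).
In Python, from workcell import robot gives the robot as it stands.
- The arm moves only by the tool drive_tool, never from a script. Its argument "targets" is a list of rows, each a list of 3 entries, a list of its own where there are three numbers: the shift along the tool's x, y, z in mm, then the turn about the tool's z in degrees, then the opening, from -1 (shut) to 1 (fully open), so that 0 is half open. A call has 1 to 20 rows; each row shifts and turns the commanded pose from where the row before left it, along the tool's axes as they then stand; what a row does not reach is not made up. A row lasts 1/12 s, in which the tool goes at most 41.7 mm and 7.16 degrees, less where a joint would pass 70% of its speed; a pose out of reach is approached as far as the arm can. A call is refused whole if a number of a shift passes 41.7 or a number of a turn 7.16, either way. A call with a gripper value outside its range is refused whole. The fingers move at their own pace and stop on an object; "force" is the grip in N (left out, the last holds). Time passes only in rows, so rows that do not move let the fingers close. It gives the time, the measured TCP pose, the force and the opening at its end, in the units of the state.
- robot.get_state(): the state, without advancing time (a new reading comes with each control period).
- robot.grab_frame(name): name is "side" or "top"; returns (picture, depth): 400x640x3 uint8, red, green, blue; 400x640 float32, mm along the optical axis (not along the pixel's ray), 0 where there is no reading.
- robot.calibration(name): a dict with "intrinsics" (3x3 intrinsics, pixels), "xyz" and "attitude" of the camera in the world. Camera axes: x right, y up, looking along -z (the intrinsics and any distortion apply to the point x, -y, -z); pixel columns grow to the right and rows downward; lengths in mm; the calibration is good to about 2 mm. A picture is of the moment at which its call begins. calibration takes no time and is no camera call.
- robot.hand_in(): hands the job in, once; it reports no verdict.
Trained networks look in the newest picture that a camera, given by its name, has taken for a name from the list of things; names that differ only in an ending like _2 or _b are one class to them, and where a whole thing is asked for, a point or a joint stands for the part that bears it (a point fixed in the world has none). Each returns a list of dicts, best first, with "p" (0 to 1); they miss things now and then, are a little off and sometimes report something else, mostly with a low value. They report only what shows in the picture. A call takes as long as a camera call.
- robot.cut_out(query, camera): "region" (400x640 bool, what is visible of it) and "at" ([column, row] in pixels, amid what is visible of it).
- robot.mark_of(query, camera): "at" ([column, row] in pixels: a listed point, or the origin of a listed thing).
The state is a dict: "clock": time; "joint_positions": joint angles; "qvel": joint speeds; "joint_efforts": joint torques, N m; "tcp_pos": TCP position; "orientation": TCP orientation; "force": force on the tool from outside, world axes, zero at the start; "wrist_torque": the same for the moment, N m; "grip_width": opening from 0.0 (shut) to 1.0 (fully open).
Only numpy, scipy, OpenCV 4.12 (cv2) and the standard library are available. Lean on these libraries where they do the work, as an engineer would, in place of code of your own. Each camera call takes 0.05 s, during which the arm holds its last target. There are 200 camera calls.

### The job

Show a colleague how to tidy up, by pointing only and without touching anything: hold the fingertips about two centimetres above the cap of the one sample vial left standing outside the grey four-pocket rack, pointing down at its middle, and stay there for about two seconds. Then point in the same way at the rack's one empty pocket, from about two centimetres above its mouth, stay there too, and finish still pointing at it.

Things in the scene. Friction and masses are not known exactly. Their poses are not given: they have to be found in the camera images.
- rack: Vial rack: a plain grey block, 52 x 206 x 45 mm high, screwed down (cannot move). Four equal round pockets, 28 mm across, go right through it in one row along its long axis (own y) at y = -72, -24, +24 and +72 mm; three hold a vial, one is empty. Two flat screw heads, 8 mm across and 2.5 mm high, stand on its top at y = -95.5 and +95.5 mm. Origin: centre of the underside, on the worktop; z up.
- empty_pocket (a point): Centre of the mouth of the rack's empty pocket, level with the rack's top, 45 mm above the worktop. The pocket is 28 mm across and a thin black rubber disc lies at its bottom. The vials in the pockets beside it, 48 mm away, rise 15 mm above the rack's top.
- stray_vial: The vial left out: a clear sample vial with a white cap, 24 mm across, 60 mm high, standing alone and loose on the worktop outside the rack, to the robot's right of it. It tips easily. Origin: centre of its underside; z up.
- stray_cap (a point): Centre of the top of the stray vial's cap, 60 mm above the worktop.
- vial_a: One of the three like vials (24 mm across, 60 mm high, white cap) that already stand in the rack, on the worktop through its pocket. Origin: centre of its underside; leave it alone.
- vial_b: One of the three like vials (24 mm across, 60 mm high, white cap) that already stand in the rack, on the worktop through its pocket. Origin: centre of its underside; leave it alone.
- vial_c: One of the three like vials (24 mm across, 60 mm high, white cap) that already stand in the rack, on the worktop through its pocket. Origin: centre of its underside; leave it alone.
- weight_big: Bystander: loose brass-coloured calibration weight with a knob, 27 mm across, 42 mm high. Origin: centre of its underside.
- brown_bottle: Bystander: loose brown bottle with a black cap, 51 mm across, 101 mm high. Origin: centre of its underside.
- probe: Bystander: loose spare probe lying on the worktop, 28 x 105 x 24 mm high, long along its own y. Origin: centre of its underside.

How it is judged (in metres and radians):
On the way, in this order (a step that is already met when the one before it is completed fails the run):
1. the fingertips dwell just above the middle of the stray vial's cap (horizontal distance between the grasp point and stray_cap below 0.018 m and height (world z) of the grasp point between 0.08 and 0.129 m), for 1.5 s.
2. the fingertips dwell just above the middle of the empty pocket (horizontal distance between the grasp point and empty_pocket below 0.018 m and height (world z) of the grasp point between 0.065 and 0.114 m), for 1.5 s.
At the end, for the whole second after the job is handed in: Still pointing at the empty pocket: the grasp point (about 19 mm behind the fingertips) is within 18 mm sideways of the pocket's centre and 20 to 69 mm above its mouth (fingertips about 1 to 50 mm above). No vial or bystander has moved over 6 mm; all vials are upright to 0.15 rad (all of step 2 and distance of each of stray_vial, vial_a, vial_b, vial_c, weight_big, brown_bottle, probe from where it was at the start of the episode below 0.006 m and angle between each of stray_vial, vial_a, vial_b, vial_c's own z axis and vertical below 0.15 rad); the robot touches nothing.
It fails at once if the robot touches something (a vial, the rack, a bystander or anything else) (contact force between any of the arm, the fingers and anything else above 0.5 N).
It fails at once if a vial or bystander is shifted by more than 6 mm or lifted (distance of any of stray_vial, vial_a, vial_b, vial_c, weight_big, brown_bottle, probe from where it was at the start of the episode above 0.006 m).
It also fails if it takes over 38 s, if anything falls off the work surface, if the arm or the gripper's body presses on something with over 40 N, if the wrist force passes 120 N, or if a joint passes its speed limit or range.

## Working session

There is one attempt and no reset: what is moved stays moved. The work goes in short steps, Python scripts to look and compute and a tool call to move; the robot and the scene stay as the last step left them, time stands still between calls to the robot, and variables do not carry over. Pictures are saved under pics/ and viewed, about 8 in all and at most 12, crops included, and the job is handed in when it is done.

Besides the shell and the picture viewer there is one more tool, called after "Emit:" as name(argument=value, ...), one argument or row to a line, values as JSON. drive_tool: Moves the arm, as the interface text tells. Its arguments: {"type":"object","properties":{"targets":{"type":"array"},"force":{"type":"number"}},"required":["targets"]}

```bash
mkdir -p pics
cat > h.py <<'E'
import numpy as np,cv2
from scipy.spatial.transform import Rotation as R
from workcell import robot
def cam(n):
    c=robot.calibration(n);return np.array(c["intrinsics"],float),np.array(c["xyz"],float),c
def rot(c): 
    a=np.array(c["attitude"],float)
    return a if a.shape==(3,3) else R.from_euler('xyz',a,degrees=True).as_matrix()
def onplane(n,uv,z):
    K,p,c=cam(n);d=np.linalg.inv(K)@np.array([uv[0],uv[1],1.]);d=rot(c)@(d*[1,-1,-1])
    return p+d*(z-p[2])/d[2]
def bydepth(n,uv,D):
    K,p,c=cam(n);d=np.linalg.inv(K)@np.array([uv[0],uv[1],1.]);return p+rot(c)@(d*[1,-1,-1]*D)
E
python3 - <<'E'
from h import *
for n in("top","side"):
    print(robot.calibration(n))
    im,d=robot.grab_frame(n);cv2.imwrite(f"pics/{n}1.png",im[...,::-1])
    np.save(n+"d.npy",d)
    for q in("stray_cap","empty_pocket","stray_vial","rack","vial_a","weight_big","brown_bottle","probe"):
        z={"stray_cap":60,"empty_pocket":45}.get(q,0)
        for r in robot.mark_of(q,n)[:4]:
            print(n,q,round(r["p"],2),np.round(r["at"]),onplane(n,r["at"],z).round())
print(robot.get_state())
E
```

```text
{'intrinsics': array([[400.08419334,   0.        , 313.57746634],
       [  0.        , 400.08419334, 194.2594274 ],
       [  0.        ,   0.        ,   1.        ]]), 'xyz': array([ 4.10063720e+02, -4.43707842e-01,  1.09743169e+03]), 'attitude': array([  9.11940246,  -0.24497786, -91.12894509])}
top stray_cap 0.62 [418. 179.] [ 612. -284.   60.]
top empty_pocket 0.5 [300. 191.] [588.  29.  45.]
top stray_vial 0.49 [411. 187.] [ 602. -280.    0.]
top stray_vial 0.25 [276. 204.] [560.  96.   0.]
top rack 0.66 [274. 205.] [557. 100.   0.]
top vial_a 0.61 [265. 210.] [546. 125.   0.]
top vial_a 0.57 [250. 212.] [539. 166.   0.]
top vial_a 0.57 [279. 200.] [571.  87.   0.]
top weight_big 0.45 [326. 256.] [417. -38.   0.]
top brown_bottle 0.73 [318. 128.] [779. -25.   0.]
top probe 0.89 [259. 268.] [388. 142.   0.]
{'intrinsics': array([[431.69116159,   0.        , 318.71443262],
       [  0.        , 431.69116159, 196.38120614],
       [  0.        ,   0.        ,   1.        ]]), 'xyz': array([244.45490214, 718.37001805, 497.7227547 ]), 'attitude': array([  61.769526  ,    0.47951174,
[... 343 characters left out ...]
8.] [393. 138.   0.]
{'clock': 0.9, 'joint_positions': array([-5.68313188e+01,  2.05451120e+01,  6.82204946e-01, -1.52668768e-03,
       -7.01359393e+01, -1.65060984e+01]), 'qvel': array([ 0.05788717,  0.070588  ,  0.0623456 , -0.07958612,  0.06131531,
       -0.02816052]), 'joint_efforts': array([ 2.62911250e-03, -5.82962608e+01,  2.93667358e+01,  6.94173038e+00,
       -5.43865135e-04,  5.73164513e-06]), 'tcp_pos': array([ 193.52007134, -646.6385281 ,  248.31340878]), 'orientation': array([-1.79999302e+02,  1.70446544e-03, -1.63337936e+02]), 'force': array([0.75018556, 0.88654245, 0.13173826]), 'wrist_torque': array([ 0.01810003,  0.04951712, -0.03113854]), 'grip_width': 1.000793684359876}
```

Run:
```python
import cv2
a=cv2.imread("pics/top1.png");b=cv2.imread("pics/side1.png")
cv2.imwrite("pics/t2.png",cv2.resize(a[90:290,220:440],None,fx=3,fy=3,interpolation=cv2.INTER_CUBIC)[:600])
cv2.imwrite("pics/s2.png",cv2.resize(b[120:320,220:440],None,fx=3,fy=3,interpolation=cv2.INTER_CUBIC)[:600])
```

```text
(no output)
```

View pics/t2.png

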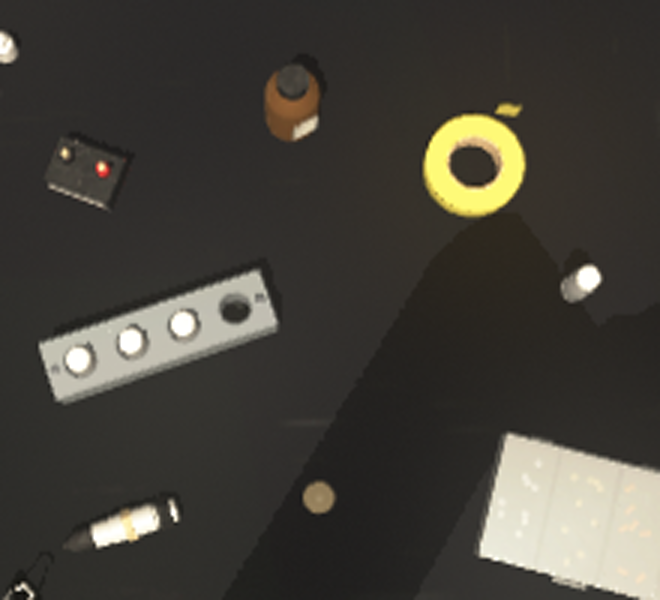

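View pics/s2.png

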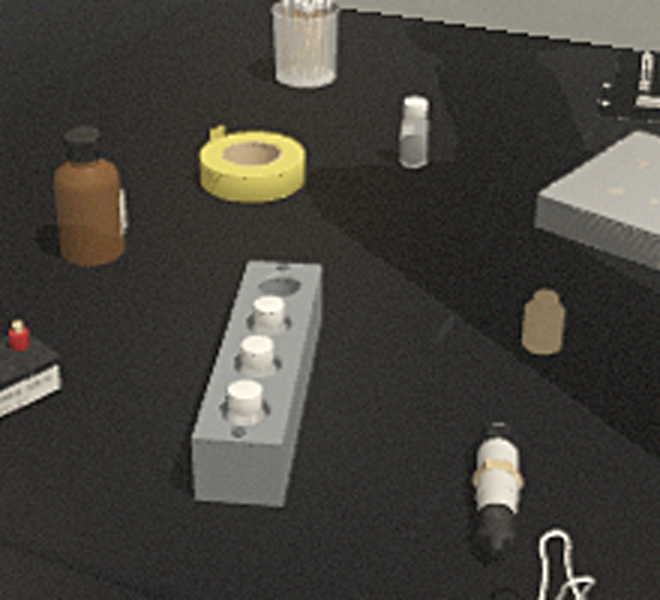

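Run:
```python
from h import *
print("cap",onplane("top",(416,182.7),60).round(1),onplane("side",(358.7,155.3),60).round(1))
print("pocket",onplane("top",(298.7,193),45).round(1),onplane("side",(313.3,215.3),45).round(1))
c=[onplane("top",(220+x/3,90+y/3),60).round(1) for x,y in((79,360),(131,341),(183,324))]
print(c, c[2]+(c[2]-c[0])/2)
im=cv2.imread("pics/top1.png");g=im.min(2)
for n,q in(("top","stray_cap"),("side","stray_cap"),("top","empty_pocket")):
    robot.grab_frame(n)
    for r in robot.cut_out(q,n)[:2]:
        m=r["region"];v,u=np.nonzero(m);print(n,q,r["p"],r["at"],u.min(),u.max(),v.min(),v.max())
m=np.zeros(g.shape,np.uint8);m[170:196,402:426]=g[170:196,402:426]>200
v,u=np.nonzero(m);print("bright cap",u.mean(),v.mean(),len(u),onplane("top",(u.mean(),v.mean()),60))
d=np.load("topd.npy");V,U=np.mgrid[:400,:640];K,p,cc=cam("top")
r=np.stack([U,V,np.ones_like(U)],-1)@np.linalg.inv(K).T*[1,-1,-1]*d[...,None]@rot(cc).T+p
ok=(d>0)
for x0 in range(100,1000,50):
    print(x0,[int(r[...,2][ok&(abs(r[...,0]-x0-25)<25)&(abs(r[...,1]-y-25)<25)].max(initial=-99)) for y in range(-800,250,50)])
```

```text
cap [ 602.2 -279.3   60. ] [ 597.  -264.7   60. ]
pocket [583.   31.3  45. ] [582.6  36.   45. ]
[array([538.2, 168. ,  60. ]), array([554. , 122.8,  60. ]), array([568.2,  77.4,  60. ])] [583.2  32.1  60. ]
top stray_cap 0.6 [413.6, 181.6] 407 419 179 190
bright cap 415.7857142857143 182.26190476190476 42 [ 603.43629535 -278.76905302   60.        ]
100 [-99, -99, -99, -99, -99, -99, -99, -99, -99, -99, -99, -99, 4, 7, 6, 6, 4, 259, 289, 4, -99]
150 [-99, -99, -99, 314, 336, -99, -99, -99, -99, -99, -99, -99, -1, -1, 1, -1, 446, 392, 286, -18, -99]
200 [-99, -99, 3, 312, 7, 6, 7, 6, 5, 7, 4, 5, 6, 5, 607, 603, 499, 6, 5, 5, 5]
250 [-99, -99, 3, 6, 7, 6, 7, 6, 5, 685, 5, 5, 5, 747, 700, 6, 6, 5, 7, 6, 5]
300 [-99, -99, 4, 7, 5, 56, 58, 6, 7, 35, 36, 34, 6, 6, 8, 7, 5, 6, 6, 6, 58]
350 [-99, -99, 2, 6, 6, 57, 54, 5, 34, 36, 36, 37, 35, 6, 6, 6, 6, 22, 28, 26, 7]
400 [-99, -99, 4, 6, 8, 57, 60, 7, 34, 38, 36, 36, 36, 6, 6, 43, 6, 28, 27, 14, 5]
450 [-99, -99, 3, 7, 6, 55, 56, 13, 8, 6, 35, 36, 6, 7, 4, 5, 6, 5, 7, 5, 5]
500 [-99, -99, 3, 6, 6, 6, 8, 6, 6, 6, 5, 6, 6, 6, 5, 5, 6, 50, 62, 64, 47]
550 [-99, -99, 2, 6, 7, 7, 7, 5, 6, 6, 63, 7, 5, 6, 6, 48, 50, 64, 63, 51, 47]
600 [-99, -99, 3, 6, 6, 7, 8, 5, 8, 8, 65, 6, 7, 7, 5, 6, 49, 50, 7, 6, 6]
650 [-99, -99, 4, 7, 7, 7, 7, 6, 6, 6, 5, 31, 31, 27, 7, 5, 6, 6, 32, 34, 7]
700 [-99, -99, 4, 7, 7, 5, 6, 77, 5, 7, 6, 31, 30, 28, 8, 50, 6, 7, 42, 49, 33]
750 [-99, -99, 3, 7, 6, 7, 79, 90, 79, 8, 7, 29, 31, 6, 6, 105, 74, 6, 8, 6, 6]
800 [-99, -99, 4, 8, 7, 6, 76, 78, 7, 6, 6, 7, 6, 5, 7, 8, 5, 7, 6, 6, 38]
850 [-99, -99, 3, 9, 6, 7, 7, 7, 8, 8, 7, 6, 7, 7, 7, 6, 8, 6, 6, 8, 23]
900 [-99, -99, 4, 7, 7, 8, 8, 8, 7, 8, 5, 5, 6, 7, 356, 358, 357, 6, 6, 8, 5]
950 [-99, -99, 3, 7, 8, 6, 8, 6, 6, 6, 7, 8, 6, 8, 7, 7, 6, 6, 6, 7, 6]
```

View pics/top1.png

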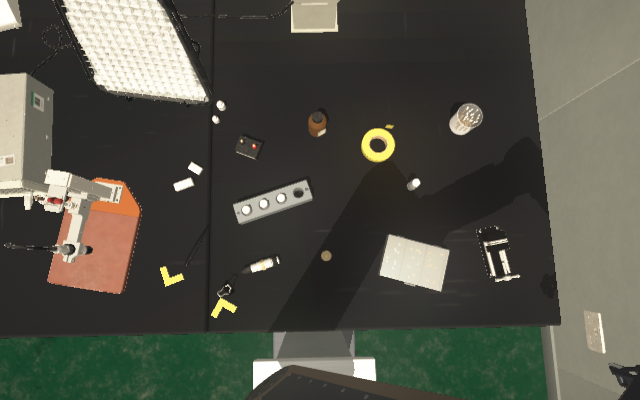

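View pics/side1.png

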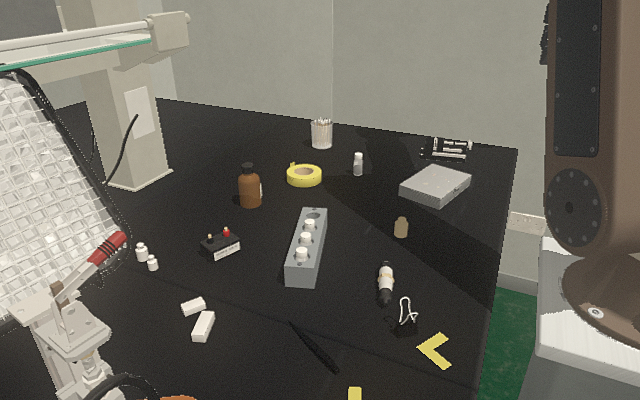

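Run:
```python
from h import *
d=np.load("topd.npy");s=np.load("sided.npy")
print("top table z",[bydepth("top",(u,v),d[v,u]).round(0) for u,v in((414,187),(416,182),(415,184),(350,200),(450,170),(300,230))])
print("side",[bydepth("side",(u,v),s[v,u]).round(0) for u,v in((358,154),(358,156),(358,155),(357,165),(330,190),(340,250))])
```

```text
top table z [array([ 594., -278.,   42.]), array([ 603., -278.,   66.]), array([ 599., -277.,   60.]), array([ 568., -109.,   -0.]), array([ 647., -393.,    2.]), array([488.,  31.,  -1.])]
side [array([ 602., -273.,   59.]), array([ 600., -268.,   56.]), array([ 602., -272.,   57.]), array([ 602., -267.,   31.]), array([ 632., -161.,   -0.]), array([510.,  66.,  -1.])]
```

The top view shows the stray vial at about (416,182), beside the yellow tape roll. The empty pocket is at (299,193), at the rack's right end. Both cameras roughly agree on the cap at (601,-275) and the pocket at (583,32). I'll shut the gripper and travel at height.

Emit:
drive_tool(
  targets=[
    [[-12,6,0],0,-1],
    [[-24,12,0],0,-1],
    [[-26,12.5,0],0,-1],
    [[-26,12.5,0],0,-1],
    [[-26,12.5,0],0,-1],
    [[-26,12.5,0],0,-1],
    [[-26,12.5,0],0,-1],
    [[-26,12.5,0],0,-1],
    [[-26,12.5,0],0,-1],
    [[-26,12.5,0],0,-1],
    [[-26,12.5,0],0,-1],
    [[-26,12.5,0],0,-1],
    [[-26,12.5,0],0,-1],
    [[-26,12.5,0],0,-1],
    [[-26,12.5,0],0,-1],
    [[-26,12.5,0],0,-1],
    [[-26,12.5,0],0,-1],
    [[-26,12.5,0],0,-1],
    [[-26,12.5,0],0,-1],
    [[-19,9,0],0,-1],
  ],
)

```text
clock: 2.87
tcp_pos: [602.5, -272.5, 248.3]
orientation: [-180.0, 0.0, -163.3]
force: [0.3, -0.5, -0.7]
grip_width: 0.005
```

Emit:
drive_tool(
  targets=[
    [[0,0,15],0,-1],
    [[0,0,25],0,-1],
    [[0,0,25],0,-1],
    [[0,0,15],0,-1],
    [[0,0,0],0,-1],
    [[0,0,0],0,-1],
  ],
)

```text
clock: 3.37
tcp_pos: [600.8, -274.4, 167.9]
orientation: [180.0, -0.1, -163.3]
force: [-0.2, -0.4, 0.8]
grip_width: 0.001
```

Run:
```python
from h import *
s=robot.get_state();print(s["clock"],s["tcp_pos"],s["orientation"],s["grip_width"],s["joint_positions"])
a,d=robot.grab_frame("top");b,e=robot.grab_frame("side")
for n in("top","side"):
    for r in robot.mark_of("stray_cap",n)[:2]:print(n,r["p"],r["at"],onplane(n,r["at"],60))
    K,p,c=cam(n)
    t=s["tcp_pos"]-[0,0,17];q=K@((rot(c).T@(t-p))*[1,-1,-1]);print("tip px",n,q[:2]/q[2])
o=[cv2.resize(a[130:230,350:480,::-1],(390*1,300),interpolation=cv2.INTER_CUBIC),cv2.resize(b[80:180,295:425,::-1],(390,300),interpolation=cv2.INTER_CUBIC)]
cv2.imwrite("pics/c3.png",np.hstack(o))
```

```text
3.3667 [ 600.75677786 -274.36863904  167.92902652] [ 1.79974457e+02 -8.94667754e-02 -1.63315224e+02] 0.0006226927711900642 [-7.65621621e+00  2.24998059e+01 -7.30397033e+00  1.56613768e-02
 -6.02882667e+01 -6.56668012e+01]
top 0.41 [418.5, 181.9] [ 604.27297788 -286.00654888   60.        ]
tip px top [423.68781694 176.30681886]
side 0.5 [360.3, 153.0] [ 598.67552861 -280.99926462   60.        ]
tip px side [359.94475051 120.31258813]
```

View pics/c3.png

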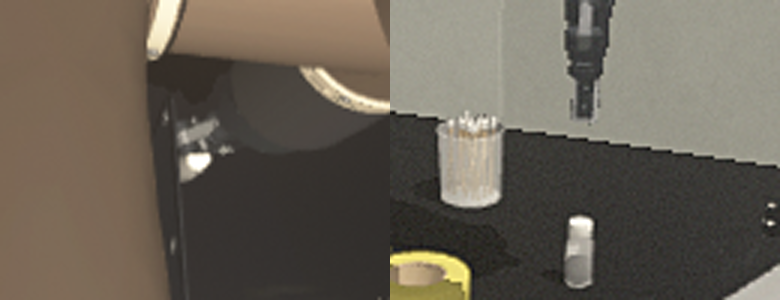

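The tip projects where the camera shows it. A closer reading puts the cap at about (601,-278,60). I'll shift 3.5 mm, lower to TCP z≈102 and dwell.

Emit:
drive_tool(
  targets=[
    [[1,-3.5,8],0,-1],
    [[0,0,12],0,-1],
    [[0,0,12],0,-1],
    [[0,0,12],0,-1],
    [[0,0,10],0,-1],
    [[0,0,8],0,-1],
    [[0,0,4],0,-1],
    [[0,0,0],0,-1],
    [[0,0,0],0,-1],
    [[0,0,0],0,-1],
  ],
)

```text
clock: 4.4
tcp_pos: [601.5, -278.5, 102.9]
orientation: [-180.0, 0.0, -163.3]
force: [-0.1, -0.9, 1.3]
grip_width: 0.002
```

Run:
```python
from h import *
s=robot.get_state();print(s["clock"],s["tcp_pos"],s["force"])
a,d=robot.grab_frame("top");b,e=robot.grab_frame("side")
K,p,c=cam("side");q=K@((rot(c).T@(s["tcp_pos"]-[0,0,17]-p))*[1,-1,-1]);print(q[:2]/q[2])
o=[cv2.resize(a[150:215,375:460,::-1],(390,300),interpolation=cv2.INTER_CUBIC),cv2.resize(b[125:190,315:400,::-1],(390,300),interpolation=cv2.INTER_CUBIC)]
cv2.imwrite("pics/c4.png",np.hstack(o))
```

```text
4.4 [ 601.48624869 -278.46288145  102.86872564] [-0.09642144 -0.89527193  1.27855344]
[359.31201331 143.93861941]
```

View pics/c4.png

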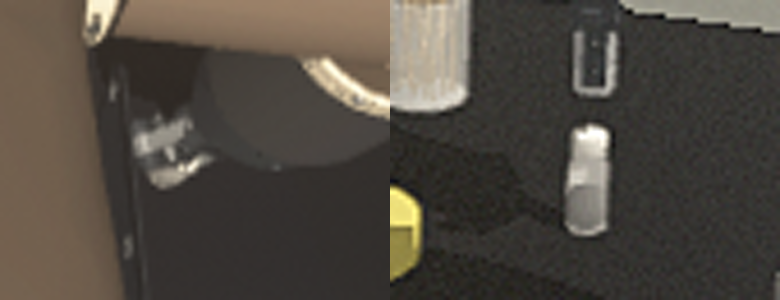

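The side view shows the tip (359.7,145.5) directly above the cap (358.4,154), with about 25 mm between them. I'll hold here.

Emit:
drive_tool(
  targets=[
    [[0,0,0],0,-1],
    [[0,0,0],0,-1],
    [[0,0,0],0,-1],
    [[0,0,0],0,-1],
    [[0,0,0],0,-1],
    [[0,0,0],0,-1],
    [[0,0,0],0,-1],
    [[0,0,0],0,-1],
    [[0,0,0],0,-1],
    [[0,0,0],0,-1],
    [[0,0,0],0,-1],
    [[0,0,0],0,-1],
    [[0,0,0],0,-1],
    [[0,0,0],0,-1],
    [[0,0,0],0,-1],
    [[0,0,0],0,-1],
    [[0,0,0],0,-1],
    [[0,0,0],0,-1],
    [[0,0,0],0,-1],
    [[0,0,0],0,-1],
  ],
)

```text
clock: 6.17
tcp_pos: [601.0, -278.3, 102.3]
orientation: [180.0, 0.0, -163.3]
force: [-0.2, -0.8, -0.0]
grip_width: 0.002
```

Emit:
drive_tool(
  targets=[
    [[0,0,0],0,-1],
    [[0,0,0],0,-1],
    [[0,0,0],0,-1],
    [[0,0,0],0,-1],
    [[0,0,0],0,-1],
    [[0,0,0],0,-1],
    [[0,0,-8],0,-1],
    [[0,0,-16],0,-1],
    [[0,0,-22],0,-1],
    [[0,0,-22],0,-1],
    [[0,0,-16],0,-1],
    [[0,0,-6],0,-1],
  ],
)

```text
clock: 7.17
tcp_pos: [602.3, -278.8, 196.2]
orientation: [-179.8, 0.2, -163.3]
force: [0.2, 0.0, 0.2]
grip_width: 0.0
```

Emit:
drive_tool(
  targets=[
    [[-2.4,10,0],0,-1],
    [[-4.8,20,0],0,-1],
    [[-4.8,20,0],0,-1],
    [[-4.8,20,0],0,-1],
    [[-4.8,20,0],0,-1],
    [[-4.8,20,0],0,-1],
    [[-4.8,20,0],0,-1],
    [[-4.8,20,0],0,-1],
    [[-4.8,20,0],0,-1],
    [[-4.8,20,0],0,-1],
    [[-4.8,20,0],0,-1],
    [[-4.8,20,0],0,-1],
    [[-4.8,20,0],0,-1],
    [[-4.8,20,0],0,-1],
    [[-4.8,20,0],0,-1],
    [[-2.4,10,0],0,-1],
    [[0,3,0],0,-1],
    [[0,0,0],0,-1],
    [[0,0,0],0,-1],
    [[0,0,0],0,-1],
  ],
)

```text
clock: 8.83
tcp_pos: [582.9, 31.8, 192.1]
orientation: [-180.0, -0.0, -163.4]
force: [-0.0, -0.2, 0.1]
grip_width: 0.001
```

Run:
```python
from h import *
s=robot.get_state();print(s["clock"],s["tcp_pos"])
b,e=robot.grab_frame("side")
K,p,c=cam("side")
for t in(s["tcp_pos"]-[0,0,17],np.array([583,32,45])):
    q=K@((rot(c).T@(t-p))*[1,-1,-1]);print(q[:2]/q[2])
for r in robot.mark_of("empty_pocket","side")[:2]:print(r["p"],r["at"],onplane("side",r["at"],45))
cv2.imwrite("pics/c5.png",cv2.resize(b[140:260,250:380,::-1],(650,600),interpolation=cv2.INTER_CUBIC))
```

```text
8.8333 [582.94802025  31.79857143 192.07950884]
[313.13912555 155.83354092]
[313.98879999 214.36199612]
```

View pics/c5.png

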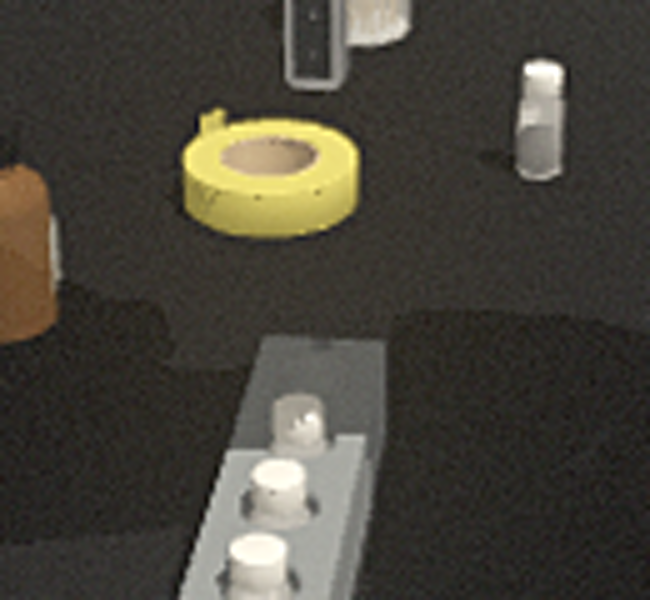

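The tip is at (313,156) and the projected pocket at (314,214.4), which matches the earlier picture. The pocket itself is now in shadow, but the vials are undisturbed. Lowering to TCP z≈87.

Emit:
drive_tool(
  targets=[
    [[0,0,8],0,-1],
    [[0,0,14],0,-1],
    [[0,0,16],0,-1],
    [[0,0,16],0,-1],
    [[0,0,16],0,-1],
    [[0,0,14],0,-1],
    [[0,0,10],0,-1],
    [[0,0,7],0,-1],
    [[0,0,4],0,-1],
    [[0,0,0],0,-1],
    [[0,0,0],0,-1],
    [[0,0,0],0,-1],
    [[0,0,0],0,-1],
    [[0,0,0],0,-1],
    [[0,0,0],0,-1],
    [[0,0,0],0,-1],
    [[0,0,0],0,-1],
    [[0,0,0],0,-1],
    [[0,0,0],0,-1],
    [[0,0,0],0,-1],
  ],
)

```text
clock: 10.6
tcp_pos: [583.1, 32.6, 87.3]
orientation: [-180.0, -0.0, -163.3]
force: [-0.0, 0.1, -0.4]
grip_width: 0.002
```

Emit:
drive_tool(
  targets=[
    [[0,0,0],0,-1],
    [[0,0,0],0,-1],
    [[0,0,0],0,-1],
    [[0,0,0],0,-1],
    [[0,0,0],0,-1],
    [[0,0,0],0,-1],
    [[0,0,0],0,-1],
    [[0,0,0],0,-1],
    [[0,0,0],0,-1],
    [[0,0,0],0,-1],
    [[0,0,0],0,-1],
    [[0,0,0],0,-1],
    [[0,0,0],0,-1],
    [[0,0,0],0,-1],
    [[0,0,0],0,-1],
    [[0,0,0],0,-1],
    [[0,0,0],0,-1],
    [[0,0,0],0,-1],
  ],
)

```text
clock: 12.1
tcp_pos: [583.1, 32.6, 87.3]
orientation: [-180.0, -0.0, -163.3]
force: [-0.9, -0.7, 0.9]
grip_width: -0.001
```

Run:
```python
from h import *
s=robot.get_state();print(s["clock"],s["tcp_pos"],s["force"])
b,e=robot.grab_frame("side")
cv2.imwrite("pics/c6.png",cv2.resize(b[140:260,250:380,::-1],(650,600),interpolation=cv2.INTER_CUBIC))
```

```text
12.1 [583.10371843  32.59194616  87.28198339] [-0.91323753 -0.68646609  0.87399964]
```

View pics/c6.png

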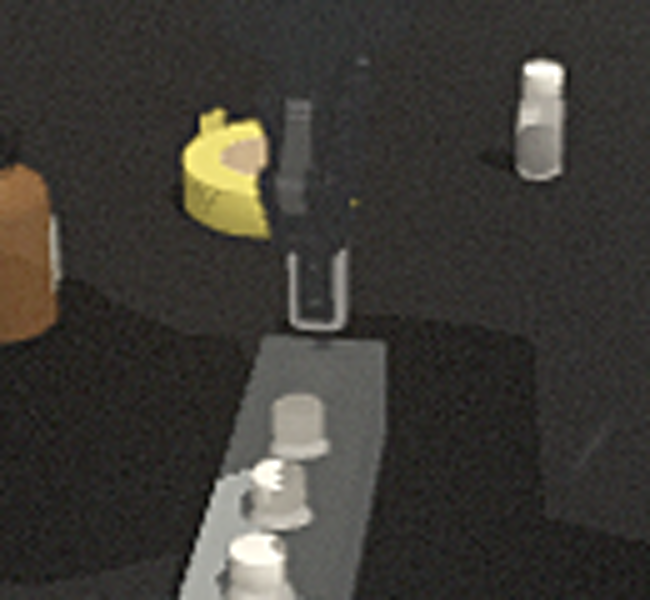

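```bash
python3 -c "
from h import *
print(robot.hand_in(),robot.get_state()['tcp_pos'])"
```

```text
the job is handed in; nothing more can be done
the job is handed in; nothing more can be done
```

I pointed at the stray vial's cap, then at the rack's empty pocket (the one at the robot's right end), and handed the job in while still pointing at the pocket. `hand_in` gives no verdict, so the result below rests on my own checks.

| Target | My estimate of its position | TCP while holding | Dwell |
|---|---|---|---|
| Stray cap | about (601, -278, 60) mm | (601, -278, 102) mm, tips about 25 mm above | over 2 s |
| Empty pocket | about (583, 32, 45) mm | (583, 33, 87) mm, tips about 25 mm above | over 2 s |

- **Contact:** the measured tool force stayed at about 1.5 N or less throughout. That is sensor noise level, about the same as before the arm moved.
- **Other objects:** the vials and the brown bottle looked unmoved and upright in the last side picture. It did not cover the brass weight or the probe, which the arm stayed well away from.
- **Disagreement on the cap:** the two cameras first differed by about 15 mm in y. A closer side view brought them to within a few mm of each other, with the tip about 3 mm to one side in the picture.
- **Pocket not seen at the end:** it was in the arm's shadow in the last pictures. Its position there rests on the first pictures and on extending the line of the three racked caps, which agreed to within a few mm.

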